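# Turn the accessory carousel until the ring box faces front

### The job

Push the round accessory carousel by its rim or the dark studs on it with the fingertips, steadily and without flinging or pinching it, until the clear two-tier ring box with the orange tabs faces front, squarely behind the orange pointer of the carousel's foot. Do not touch the things carried on the carousel; the navy vase in its middle stays standing there and the clothes freshener and tie bar stay where they are. Finish with the carousel at rest and the hand clear of it.

Things in the scene. Friction and masses are not known exactly. Their poses are not given: they have to be found in the camera images.
- base: white fixed foot of the carousel, 100 mm radius, bolted to the shelf. Origin on the carousel's turning axis at shelf height. A white tongue 30 mm wide runs along its own -x axis (the carousel's front) and ends 170 mm from the axis; it is at most 13 mm high.
- pointer (a point): top of the orange pointer block (26 x 24 mm) on the foot's tongue: 155 mm from the axis along the foot's own -x, 13 mm above the shelf; marks the front. Fixed.
- platter: white turning disc, 135 mm radius, 12 mm thick; origin on the axis at its underside; its top is 32 mm above the shelf. Turns either way about the vertical (several turns, no stops) and stays where left; friction about 0.2 N m, 2 N at the rim. The ring box is on its own -x side and faces front when the disc's yaw equals the foot's yaw. All it carries lies within 90 mm of the axis.
- stud (a point): top centre of one of six dark steel rim studs, 12 mm diameter, rising 26 mm above the disc (to 58 mm above the shelf), all 122 mm from the axis, at 30 (this one), 90, 150, 210, 270 and 330 degrees counterclockwise from the disc's own +x
- mark (a point): point on the disc's top, 122 mm from the axis along the disc's own -x, straight outward of the ring box, midway between two studs
- ringbox: clear ring box in two stacked tiers with orange tabs on its outer face and an orange stripe on top, 50 x 56 x 48 mm high, fixed on the disc; origin at its underside centre, 58 mm from the axis along the disc's own -x
- otheritems: the other things fixed on the disc: wooden tray (22 mm high) on its own +x side, grey watch cushion (43 mm high) on +y, green cup (34 mm high) on -y, each about 50 mm across and centred 58 mm from the axis. Origin on the axis at the disc's top
- vase: loose empty navy ceramic bud vase, 46 mm across, 115 mm high, 0.18 kg, standing on the middle of the disc; origin at its underside centre, z upward
- freshener: loose white battery fan clothes freshener, 62 x 90 x 140 mm high, origin at its underside centre, 0.25 to 0.28 m from the carousel's axis to one side of it
- tiebar: loose silver aluminium tie bar, 62 mm long, 12 mm wide, 8.5 mm high, lying on the shelf 0.25 to 0.28 m from the carousel's axis on the other side; origin at its underside centre
Not all that is in view belongs to the job. Of the things that look like the vase, the middle-sized one is meant.

How it is judged:
By the outcome, as a careful person would: the job done as asked, in the order asked, and still so for the second after the job is handed in, with the robot touching nothing.
It also fails if it takes over 45 s, if anything falls off the work surface, if the arm or the gripper's body presses on something with over 40 N, if the wrist force passes 120 N, or if a joint passes its speed limit or range.

### The arm

A 6-joint arm with a two-finger parallel gripper is mounted at the origin on the work surface. World frame = base frame: x ahead of the robot, y to its left, z up, the work surface at z = 0. Lengths are in mm, angles in rad, forces in N, time in s.
With the tool pointing down it reaches from about 275 to 750 mm from the base axis. Payload 10.2 kg.
Tool frame: the origin (TCP) lies midway between the tips of the shut fingers; the grasp point (between the pads) lies 19 mm behind it; x points along the fingers, z is the direction in which the jaws open and shut, and the axes are right-handed (so a half turn about x gives the same grasp; the last joint's range is limited). The gripper opens to 85 mm and grips with 20 to 120 N. Pads are 22 mm wide; open, the fingers measure 114 mm over their backs; the gripper's body (76 mm by 85 mm) begins 54 mm behind the grasp point. The pads swing forward as they close: fully open they stand 13 mm farther back than shut.
Start: joints at [1.072, 0.313, 1.498, -0, 1.331, -0.223], TCP at [142.979, 505.161, 231.294] pointing down, gripper open.
Joint ranges: [-2.94, 2.94], [-0.97, 2.17], [0.19, 2.56], [-1.23, 4.37], [0.02, 3.11], [-2.88, 2.88]. Speed limits (rad/s): [2.39, 2.39, 3.01, 3.14, 3.14, 3.14].

### API

Orientations are given as a unit quaternion [w, x, y, z].
In Python, from bench import * gives the robot as it stands.
- The arm moves only by the tool step_arm, never from a script. Its arguments are lists of equal length, an entry for each row: "translation": the shift along the tool's x, y, z in cm, a list of three; "turn": the turn, a rotation vector about the tool's x, y, z in degrees, a list of three; "grip": the closure, from 0 (fully open) to 1 (shut). In form: {"translation": [[tx, ty, tz], ...], "turn": [[wx, wy, wz], ...], "grip": [grip, ...]}. A call has 1 to 20 rows; each row shifts and turns the commanded pose from where the row before left it, along the tool's axes as they then stand; what a row does not reach is not made up. A row lasts 1/8 s, in which the tool goes at most 62.5 mm and 10.7 degrees, less where a joint would pass 70% of its speed; a pose out of reach is approached as far as the arm can. A call is refused whole if a number of a shift passes 6.25 or a number of a turn 10.7, either way. A call with a gripper value outside its range is refused whole. The fingers move at their own pace and stop on an object; "force" is the grip in N (left out, the last holds). Time passes only in rows, so rows that do not move let the fingers close. It gives the time, the measured TCP pose, the force and the opening at its end, in the units of the state.
- get_obs(): the state, without advancing time (a new reading comes with each control period).
- read_camera(name): name is "scene" or "top" or "wrist"; returns a dict with "image" (420x560x3 uint8, red, green, blue), "camera_matrix" (3x3 intrinsics, pixels), "k1" (the pictures are not rectified: a ray, as slopes to the right and down, at radius r is drawn at 1 + k1 r^2 times it, then the intrinsics apply), "world_to_cam" (4x4, takes a point from world to camera coordinates); the wrist camera has in their place "T_tool_cam" (4x4, takes a point from camera to tool coordinates, whose origin is the TCP and whose axes are the tool frame's). Camera axes: x right, y up, looking along -z (the intrinsics and any distortion apply to the point x, -y, -z); pixel columns grow to the right and rows downward; lengths in mm; the calibration is good to about 2 mm. A picture is of the moment at which its call begins: read the wrist's pose just before it. There is no depth.
- close_job(): hands the job in, once; it reports no verdict.
The state is a dict: "clock": time; "qpos": joint angles; "dq": joint speeds; "effort": joint torques, N m; "ee_pos": TCP position; "tcp_rot": TCP orientation; "force": force on the tool from outside, world axes, zero at the start; "torque": the same for the moment, N m; "finger_gap": opening from 0.0 (shut) to 1.0 (fully open).
Only numpy, scipy, OpenCV 4.12 (cv2) and the standard library are available. Lean on these libraries where they do the work, as an engineer would, in place of code of your own. Each camera call takes 0.05 s, during which the arm holds its last target. There are 200 camera calls.

## Working session

There is one attempt and no reset: what is moved stays moved. The work goes in short steps, Python scripts to look and compute and a tool call to move; the robot and the scene stay as the last step left them, time stands still between calls to the robot, and variables do not carry over. Pictures are saved under pics/ and viewed, about 8 in all and at most 12, crops included, and the job is handed in when it is done.

Besides the shell and the picture viewer there is one more tool, called after ">>>" in YAML: its name, and indented under it one key for each argument. step_arm: Moves the arm, as the interface text tells. Its arguments: {"type":"object","properties":{"translation":{"type":"array","items":{"type":"array","items":{"type":"number"}}},"turn":{"type":"array","items":{"type":"array","items":{"type":"number"}}},"grip":{"type":"array","items":{"type":"number"}},"force":{"type":"number"}},"required":["translation","turn","grip"]}

```bash
mkdir -p pics
cat > h.py <<'E'
from bench import *
import numpy as np, cv2
def save(name,f):
    r=read_camera(name); cv2.imwrite(f,r["image"][:,:,::-1]); return r
def proj(r,P):
    P=np.atleast_2d(P); c=(r["world_to_cam"]@np.c_[P,np.ones(len(P))].T)[:3]
    s=np.array([c[0]/-c[2],-c[1]/-c[2]]); s=s*(1+r["k1"]*(s**2).sum(0))
    K=r["camera_matrix"]; return (K@np.vstack([s,np.ones(s.shape[1])]))[:2].T
def ray(r,uv,z):
    K=r["camera_matrix"]; uv=np.atleast_2d(uv).astype(float)
    d=cv2.undistortPoints(uv[:,None],K,np.array([r["k1"],0,0,0,0.]))[:,0]
    M=np.linalg.inv(r["world_to_cam"]); v=np.c_[d[:,0],-d[:,1],-np.ones(len(d))]@M[:3,:3].T
    o=M[:3,3]; return o+v*((z-o[2])/v[:,2:])
E
python3 - <<'E'
from h import *
import pickle
d={n:save(n,f"pics/{n}0.png") for n in("scene","top")}
pickle.dump(d,open("v0.pkl","wb"))
for n in d: print(n,d[n]["k1"],d[n]["world_to_cam"].round(2).tolist())
o=get_obs();print(o)
E
```

```text
scene -0.0697452896043893 [[0.89, 0.45, -0.01, -566.48], [-0.26, 0.54, 0.8, 90.57], [0.36, -0.71, 0.6, -1030.44], [0.0, 0.0, 0.0, 1.0]]
top -0.039804809227666535 [[-0.0, -1.0, -0.0, 54.05], [0.97, -0.0, 0.24, -625.96], [-0.24, -0.0, 0.97, -1007.1], [0.0, 0.0, 0.0, 1.0]]
{'clock': 0.1, 'qpos': array([ 1.07161104e+00,  3.13406206e-01,  1.49837306e+00, -4.48762303e-05,
        1.33100012e+00, -2.23364492e-01]), 'dq': array([ 1.16552871e-03, -1.32541415e-03, -3.06492052e-03, -2.48254888e-04,
       -3.01951357e-03,  8.72185068e-05]), 'effort': array([ 2.59996596e-03, -4.12901580e+01, -2.60141516e+01, -1.94664626e-04,
        3.05439367e-03,  1.26212905e-05]), 'ee_pos': array([142.86546954, 504.94176508, 230.78158229]), 'tcp_rot': array([ 0.5636111 , -0.42670553,  0.56436322,  0.42633211]), 'force': array([-1.15160164, -0.08929658, -0.14889385]), 'torque': array([ 0.03177594, -0.0303999 ,  0.01305609]), 'finger_gap': 1.0032471530959441}
```

View pics/top0.png

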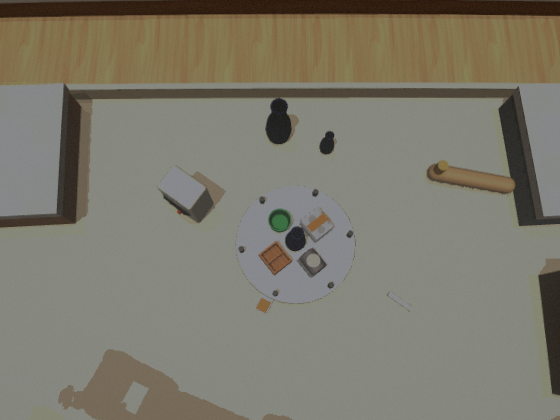

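View pics/scene0.png

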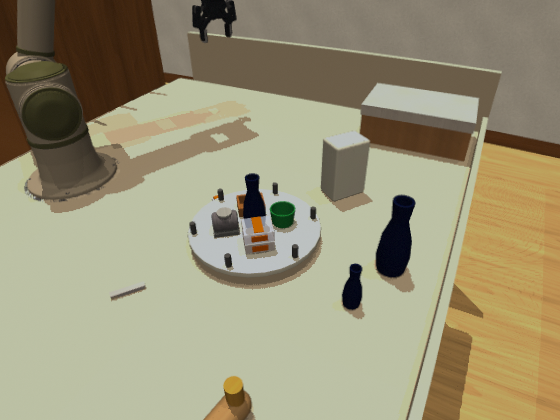

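The top view shows the carousel at about (296,244), the orange pointer at (264,305) and the ring box (white with an orange stripe) at (317,224). The freshener is at (186,195) and the tie bar at (400,301). There are three navy vases: large (279,122), small (327,145) and one on the disc (296,239). The middle-sized one on the disc is the one meant. The other orange item, at (275,258), is the wooden tray.

```bash
cat >> h.py <<'E'
from scipy.optimize import least_squares
def measure(r,C=None,out=None):
    im=r["image"]; hsv=cv2.cvtColor(im,cv2.COLOR_RGB2HSV); 
    if C is None:
        C=ray(r,[[296,244]],32)[0,:2]
    dark=(im.max(2)<75).astype(np.uint8)
    n,_,st,ce=cv2.connectedComponentsWithStats(dark)
    S=[]
    for i in range(1,n):
        if 8<=st[i,4]<=90:
            p=ray(r,ce[i],46)[0,:2]   # side+top blob centroid ~ mid height
            if 105<np.hypot(*(p-C))<140: S.append(p)
    S=np.array(S)
    org=((hsv[...,0]>4)&(hsv[...,0]<18)&(hsv[...,1]>190)&(hsv[...,2]>150)).astype(np.uint8)
    n,_,st,ce=cv2.connectedComponentsWithStats(org)
    O=[(ce[i].round(1).tolist(),int(st[i,4]),ray(r,ce[i],13)[0,:2].round(1).tolist(),ray(r,ce[i],80)[0,:2].round(1).tolist()) for i in range(1,n) if st[i,4]>15]
    return S,O
def fit(S,a0=None):
    # centre + yaw (mod 60) from studs at radius 122
    f=lambda p:(np.c_[S[:,0]-p[0],S[:,1]-p[1]]-122*np.c_[np.cos(A(p)),np.sin(A(p))]).ravel()
    def A(p):
        th=np.arctan2(S[:,1]-p[1],S[:,0]-p[0]); k=np.round((th-p[2]-np.pi/6)/(np.pi/3)); return p[2]+np.pi/6+k*np.pi/3
    best=min((least_squares(f,[*S.mean(0),a]) for a in np.radians([0,20,40])),key=lambda s:s.cost)
    return best.x,np.sqrt(2*best.cost/len(S))
E
python3 - <<'E'
from h import *
import pickle
d=pickle.load(open("v0.pkl","rb")); r=d["top"]
S,O=measure(r); print(S.round(1)); [print(o) for o in O]
if len(S)>2:
  x,e=fit(S); print("c",x[:2].round(1),"yaw mod60",np.degrees(x[2])%60,"rms",e)
for n,uv,z in(("fresh",[186,190],140),("tie",[400,301],4)): print(n,ray(r,[uv],z).round())
im=cv2.resize(r["image"][160:330,150:430],None,fx=2.8,fy=2.8,interpolation=cv2.INTER_CUBIC); cv2.imwrite("pics/crop0.png",im[:,:,::-1])
E
```

```text
[[ 672.7  -46.8]
 [ 655.4   73.6]
 [ 576.8 -120.8]
 [ 542.4  118.8]
 [ 464.   -74.3]]
c [559.6  -0.7] yaw mod60 7.918960608345959 rms 1.048818844673863
fresh [[653. 230. 140.]]
tie [[ 431. -236.    4.]]
```

View pics/crop0.png

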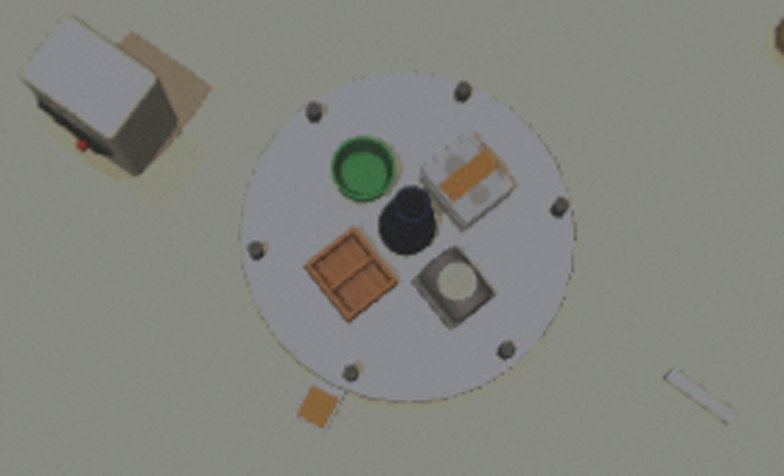

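```bash
sed -i 's/(hsv\[...,1\]>190)&(hsv\[...,2\]>150)/(hsv[...,1]>165)\&(hsv[...,2]>120)/' h.py
python3 - <<'E'
from h import *
import pickle
d=pickle.load(open("v0.pkl","rb")); r=d["top"]
im=r["image"];hsv=cv2.cvtColor(im,cv2.COLOR_RGB2HSV)
print(hsv[305,263],hsv[222,318],hsv[257,270])
S,O=measure(r); [print(o) for o in O]
x,e=fit(S);c=x[:2]
p=ray(r,[263.6,305.4],13)[0,:2]-c
print("pointer",p+c,np.hypot(*p),"foot yaw",np.degrees(np.arctan2(-p[1],-p[0])))
b=ray(r,[[318,222.3]],80)[0,:2]-c; print("box",b,np.hypot(*b),"platter yaw",np.degrees(np.arctan2(-b[1],-b[0])))
o=get_obs(); from scipy.spatial.transform import Rotation as R
w=o["tcp_rot"]; print(R.from_quat([*w[1:],w[0]]).as_matrix().round(3))
E
```

```text
[ 17 145 130] [ 15 149 132] [ 12 134 124]
pointer [422.77069475  70.46989524] 154.28385882716242 foot yaw -27.48280583276213
box [ 36.95154372 -48.10965707] 60.66263830899166 platter yaw 127.52675485973293
[[-0.001 -0.962  0.272]
 [-0.001  0.272  0.962]
 [-1.     0.    -0.001]]
```

Stud fit: axis at (559.6, −0.7), foot yaw about −27.5°, platter yaw about 127.9°. That leaves a 155.4° clockwise turn. I'll push the stud at 278° with shut fingertips round the near side, which stays clear of the freshener and the tie bar. First I'll move above the start point at θ=294°, radius 122.

>>> step_arm:
  translation:
    - [0, -1.93, -1.46]
    - [0, -3.85, -2.92]
    - [0, -3.85, -2.92]
    - [0, -3.85, -2.92]
    - [0, -3.85, -2.92]
    - [0, -3.85, -2.92]
    - [0, -3.85, -2.92]
    - [0, -3.85, -2.92]
    - [0, -3.85, -2.92]
    - [0, -3.85, -2.92]
    - [0, -3.85, -2.92]
    - [0, -3.85, -2.92]
    - [0, -3.85, -2.92]
    - [0, -3.85, -2.92]
    - [0, -3.85, -2.92]
    - [0, -3.85, -2.92]
    - [0, -1.93, -1.46]
    - [0, 0, 0]
    - [0, 0, 0]
    - [0, 0, 0]
  turn:
    - [0, 0, 0]
    - [0, 0, 0]
    - [0, 0, 0]
    - [0, 0, 0]
    - [0, 0, 0]
    - [0, 0, 0]
    - [0, 0, 0]
    - [0, 0, 0]
    - [0, 0, 0]
    - [0, 0, 0]
    - [0, 0, 0]
    - [0, 0, 0]
    - [0, 0, 0]
    - [0, 0, 0]
    - [0, 0, 0]
    - [-5, 0, 0]
    - [-10, 0, 0]
    - [-10, 0, 0]
    - [-10, 0, 0]
    - [-5, 0, 0]
  grip: [1, 1, 1, 1, 1, 1, 1, 1, 1, 1, 1, 1, 1, 1, 1, 1, 1, 1, 1, 1]

```text
clock: 2.6
ee_pos: [610.1, -110.8, 230.8]
tcp_rot: [0.383, -0.594, 0.383, 0.595]
force: [-0.5, 0.6, -0.4]
finger_gap: -0.002
```

```bash
cat >> h.py <<'E'
from scipy.spatial.transform import Rotation as R
def polar(c=(559.6,-.7)):
    o=get_obs(); w=o["tcp_rot"]; m=R.from_quat([*w[1:],w[0]]).as_matrix(); p=o["ee_pos"][:2]-c
    print("t",o["clock"],"tcp",o["ee_pos"].round(1),"r",np.hypot(*p).round(1),"th",np.degrees(np.arctan2(p[1],p[0])).round(1)%360,"psi",np.degrees(np.arctan2(m[1,2],m[0,2])).round(1),"xaxis",m[:,0].round(3),"q",o["qpos"].round(2),"F",o["force"].round(1),"gap",o["finger_gap"])
E
python3 - <<'E'
from h import *
polar()
r=read_camera("wrist"); cv2.imwrite("pics/w1.png",r["image"][:,:,::-1])
E
```

```text
t 2.6 tcp [ 610.1 -110.8  230.8] r 121.1 th 294.6 psi 114.4 xaxis [-0.001  0.    -1.   ] q [-0.37  0.53  1.18  0.    1.43 -2.37] F [-0.5  0.6 -0.4] gap -0.0018992792153216028
```

View pics/w1.png

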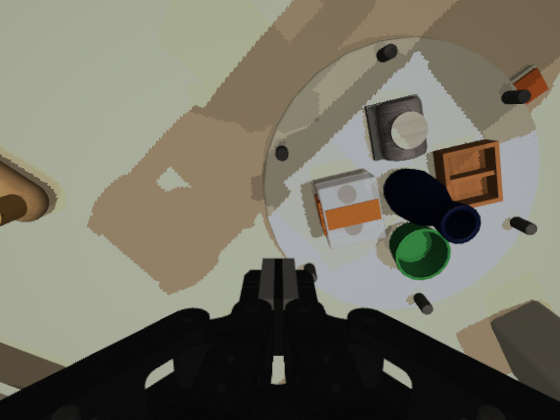

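The wrist view shows the 278° stud at (282,153), straight ahead of the fingertips along the push direction. The next stud, at (310,272), sits beside and below them. The place to come down is clear, so I'll descend to z≈40 and approach slowly.

>>> step_arm:
  translation:
    - [2, 0, 0]
    - [3.5, 0, 0]
    - [4, 0, 0]
    - [4, 0, 0]
    - [3.5, 0, 0]
    - [1.6, 0, 0]
    - [0.5, 0, 0]
    - [0, 0, 0]
    - [0, 0.425, 0.0074]
    - [0, 0.425, 0.0074]
    - [0, 0.425, 0.0074]
    - [0, 0.425, 0.0074]
    - [0, 0.425, 0.0074]
    - [0, 0.425, 0.0074]
  turn:
    - [0, 0, 0]
    - [0, 0, 0]
    - [0, 0, 0]
    - [0, 0, 0]
    - [0, 0, 0]
    - [0, 0, 0]
    - [0, 0, 0]
    - [0, 0, 0]
    - [2, 0, 0]
    - [2, 0, 0]
    - [2, 0, 0]
    - [2, 0, 0]
    - [2, 0, 0]
    - [2, 0, 0]
  grip: [1, 1, 1, 1, 1, 1, 1, 1, 1, 1, 1, 1, 1, 1]

```text
clock: 4.4
ee_pos: [585.9, -118.8, 40.5]
tcp_rot: [-0.445, 0.55, -0.445, -0.55]
force: [1.1, 1.3, 1.7]
finger_gap: -0.001
```

Run:
```python
from h import *
polar()
r=read_camera("wrist"); cv2.imwrite("pics/w2.png",r["image"][:,:,::-1])
```

```text
t 4.4 tcp [ 585.9 -118.8   40.5] r 121.0 th 282.6 psi 102.1 xaxis [ 0.001 -0.    -1.   ] q [-0.4   0.67  1.47  0.    1.   -2.18] F [1.1 1.3 1.7] gap -0.0009209648875261459
```

View pics/w2.png

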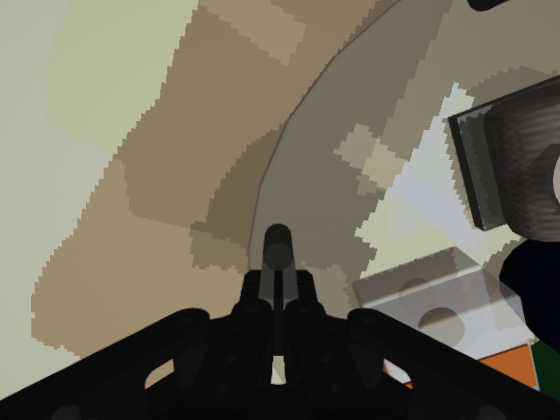

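The wrist view shows the stud at (278,245), centred against the two shut fingertips, with only about 1–2 N of force. I'll push on along the arc.

>>> step_arm:
  translation:
    - [0, 0.425, 0.0074]
    - [0, 0.637, 0.0167]
    - [0, 0.85, 0.03]
    - [0, 0.85, 0.03]
    - [0, 0.85, 0.03]
    - [0, 0.85, 0.03]
    - [0, 0.85, 0.03]
    - [0, 0.85, 0.03]
    - [0, 0.85, 0.03]
    - [0, 0.85, 0.03]
    - [0, 0.85, 0.03]
    - [0, 0.85, 0.03]
    - [0, 0.85, 0.03]
    - [0, 0.85, 0.03]
    - [0, 0.85, 0.03]
    - [0, 0.85, 0.03]
    - [0, 0.85, 0.03]
    - [0, 0.85, 0.03]
    - [0, 0.637, 0.0167]
    - [0, 0.425, 0.0074]
  turn:
    - [2, 0, 0]
    - [3, 0, 0]
    - [4, 0, 0]
    - [4, 0, 0]
    - [4, 0, 0]
    - [4, 0, 0]
    - [4, 0, 0]
    - [4, 0, 0]
    - [4, 0, 0]
    - [4, 0, 0]
    - [4, 0, 0]
    - [4, 0, 0]
    - [4, 0, 0]
    - [4, 0, 0]
    - [4, 0, 0]
    - [4, 0, 0]
    - [4, 0, 0]
    - [4, 0, 0]
    - [3, 0, 0]
    - [2, 0, 0]
  grip: [1, 1, 1, 1, 1, 1, 1, 1, 1, 1, 1, 1, 1, 1, 1, 1, 1, 1, 1, 1]

```text
clock: 6.95
ee_pos: [452.9, -57.3, 40.5]
tcp_rot: [0.686, -0.172, 0.686, 0.171]
force: [2.9, -0.9, 0.4]
finger_gap: -0.001
```

Run:
```python
from h import *
polar()
r=save("top","pics/t2.png"); S,O=measure(r,np.array([559.6,-.7])); print(S.round(1)); print([np.degrees(np.arctan2(s[1]+.7,s[0]-559.6)).round(1)%60 for s in S])
```

```text
t 6.95 tcp [452.9 -57.3  40.5] r 120.7 th 207.9 psi 28.1 xaxis [ 0.001 -0.001 -1.   ] q [-0.38  0.43  1.91 -0.    0.8  -0.87] F [ 2.9 -0.9  0.4] gap -0.0008105383701698086
[[ 672.2   39.3]
 [ 649.8  -78.5]
 [ 580.5  117.2]
 [ 537.8 -120.2]]
[np.float64(19.5), np.float64(19.200000000000003), np.float64(20.0), np.float64(19.700000000000003)]
```

View pics/t2.png

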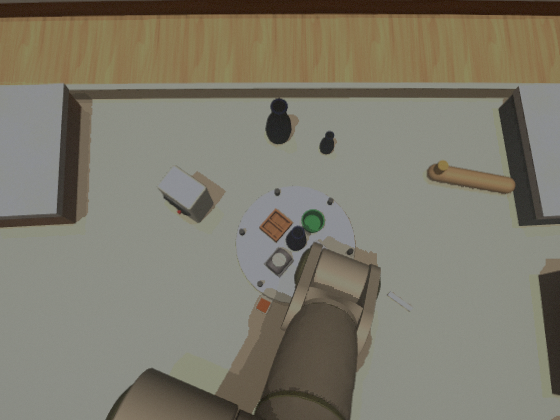

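The top view shows the vase still in the middle, and the freshener (186,195) and tie bar (400,300) unmoved. The platter yaw is now about 49.6°, so 77.1° remains. I'll push another 74°.

>>> step_arm:
  translation:
    - [0, 0.425, 0.0074]
    - [0, 0.637, 0.0167]
    - [0, 0.85, 0.03]
    - [0, 0.85, 0.03]
    - [0, 0.85, 0.03]
    - [0, 0.85, 0.03]
    - [0, 0.85, 0.03]
    - [0, 0.85, 0.03]
    - [0, 0.85, 0.03]
    - [0, 0.85, 0.03]
    - [0, 0.85, 0.03]
    - [0, 0.85, 0.03]
    - [0, 0.85, 0.03]
    - [0, 0.85, 0.03]
    - [0, 0.85, 0.03]
    - [0, 0.85, 0.03]
    - [0, 0.85, 0.03]
    - [0, 0.85, 0.03]
    - [0, 0.637, 0.0167]
    - [0, 0.425, 0.0074]
  turn:
    - [2, 0, 0]
    - [3, 0, 0]
    - [4, 0, 0]
    - [4, 0, 0]
    - [4, 0, 0]
    - [4, 0, 0]
    - [4, 0, 0]
    - [4, 0, 0]
    - [4, 0, 0]
    - [4, 0, 0]
    - [4, 0, 0]
    - [4, 0, 0]
    - [4, 0, 0]
    - [4, 0, 0]
    - [4, 0, 0]
    - [4, 0, 0]
    - [4, 0, 0]
    - [4, 0, 0]
    - [3, 0, 0]
    - [2, 0, 0]
  grip: [1, 1, 1, 1, 1, 1, 1, 1, 1, 1, 1, 1, 1, 1, 1, 1, 1, 1, 1, 1]

```text
clock: 9.5
ee_pos: [475.0, 87.6, 40.2]
tcp_rot: [0.651, 0.275, 0.652, -0.276]
force: [-1.6, -1.0, 0.6]
finger_gap: 0.003
```

Run:
```python
from h import *
polar()
r=save("top","pics/t3.png"); S,O=measure(r,np.array([559.6,-.7])); print([np.degrees(np.arctan2(s[1]+.7,s[0]-559.6)).round(1)%360 for s in S])
```

```text
t 9.5 tcp [475.   87.6  40.2] r 122.3 th 133.8 psi -45.9 xaxis [-0.001 -0.    -1.   ] q [-0.06  0.48  1.83 -0.    0.84  0.74] F [-1.6 -1.   0.6] gap 0.003298843330213886
[np.float64(6.8), np.float64(306.4), np.float64(66.9), np.float64(245.4), np.float64(186.6)]
```

>>> step_arm:
  translation:
    - [0, 0.21, 0.003]
    - [0, 0.32, 0.004]
    - [0, 0.21, 0.002]
    - [0, 0, 0]
    - [0, 0, 0]
  turn:
    - [1, 0, 0]
    - [1.5, 0, 0]
    - [1, 0, 0]
    - [0, 0, 0]
    - [0, 0, 0]
  grip: [1, 1, 1, 1, 1]

```text
clock: 10.18
ee_pos: [481.0, 92.7, 40.4]
tcp_rot: [0.643, 0.295, 0.643, -0.295]
force: [0.0, 0.4, -0.3]
finger_gap: -0.002
```

>>> step_arm:
  translation:
    - [0, -0.5, 0]
    - [0, -1, 0]
    - [-1, -0.5, 0]
    - [-3, 0, 0]
    - [-5, 0, 0]
    - [-5, 0, 0]
    - [-4, 0, 0]
    - [-2, 0, 0]
    - [0, -2, -2]
    - [0, -4, -4]
    - [0, -4, -4]
    - [0, -4, -4]
    - [0, -2, -2]
    - [0, 0, 0]
  turn:
    - [0, 0, 0]
    - [0, 0, 0]
    - [0, 0, 0]
    - [0, 0, 0]
    - [0, 0, 0]
    - [0, 0, 0]
    - [0, 0, 0]
    - [0, 0, 0]
    - [0, 0, 0]
    - [0, 0, 0]
    - [0, 0, 0]
    - [0, 0, 0]
    - [0, 0, 0]
    - [0, 0, 0]
  grip: [1, 1, 1, 1, 1, 1, 1, 1, 1, 1, 1, 1, 1, 1]

```text
clock: 11.92
ee_pos: [239.0, 96.7, 240.8]
tcp_rot: [0.644, 0.295, 0.642, -0.295]
force: [0.5, -0.2, 0.6]
finger_gap: 0.001
```

Run:
```python
from h import *
polar()
r=save("top","pics/t4.png"); C=np.array([559.6,-.7]);S,O=measure(r,C); print([np.degrees(np.arctan2(s[1]+.7,s[0]-559.6)).round(1)%360 for s in S]); print(fit(S))
im=cv2.resize(r["image"][160:330,150:430],None,fx=2.8,fy=2.8,interpolation=cv2.INTER_CUBIC); cv2.imwrite("pics/crop4.png",im[:,:,::-1])
```

```text
t 11.925 tcp [239.   96.7 240.8] r 335.1 th 163.1 psi -49.3 xaxis [ 0.003 -0.    -1.   ] q [-0.08 -0.36  2.12 -0.    1.37  0.78] F [ 0.5 -0.2  0.6] gap 0.0013923673738850117
[np.float64(2.8), np.float64(303.0), np.float64(62.9), np.float64(242.6), np.float64(123.9), np.float64(183.2)]
(array([559.08288911,  -0.8609215 ,   0.57733712]), np.float64(1.4040214500660637))
```

View pics/crop4.png

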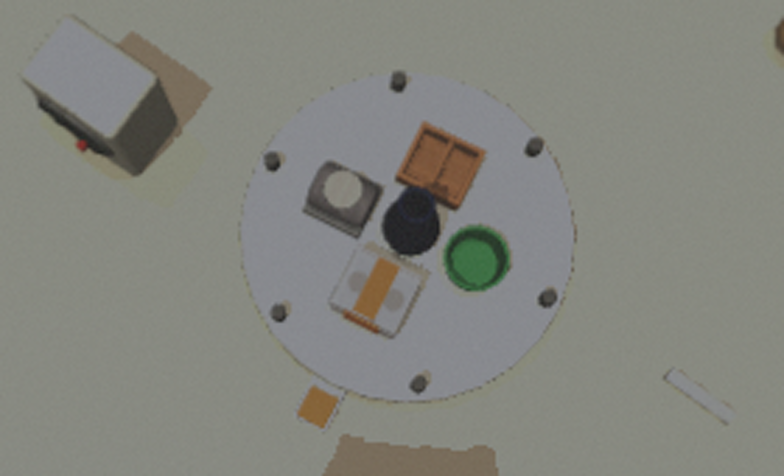

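The view shows the ring box at (380,290) facing the pointer at (318,407). The vase is standing in the middle, and the freshener and tie bar have not moved. Next, a finer check of the pointer against the stripe direction.

Run:
```python
from h import *
r=read_camera("top"); s=save("scene","pics/s4.png"); c=np.array([559.1,-.8])
for n,v in(("top",r),("scene",s)):
    hsv=cv2.cvtColor(v["image"],cv2.COLOR_RGB2HSV)
    m=((hsv[...,0]>=13 if n=="top" else hsv[...,0]>3)&(hsv[...,0]<=20)&(hsv[...,1]>115)&(hsv[...,2]>110)).astype(np.uint8)
    k,L,st,ce=cv2.connectedComponentsWithStats(m)
    for i in range(1,k):
        if st[i,4]<12: continue
        p=ray(v,ce[i],13)[0,:2]-c; q=ray(v,ce[i],80)[0,:2]-c
        if abs(np.hypot(*p)-155)<12: print(n,"pointer",ce[i],st[i,4],np.hypot(*p),"foot yaw",np.degrees(np.arctan2(-p[1],-p[0])))
        if abs(np.hypot(*q)-58)<12:
            pts=ray(v,np.argwhere(L==i)[:,::-1],80)[:,:2]; d=np.linalg.svd(pts-pts.mean(0))[2][0]
            print(n,"stripe",ce[i],st[i,4],np.hypot(*q),"yaw by pos",np.degrees(np.arctan2(-q[1],-q[0])),"by axis",np.degrees(np.arctan2(d[1],d[0]))%180-180)
```

```text
top stripe [307.53333333 212.53333333] 15 64.73363862458292 yaw by pos 156.54466716539093 by axis -117.90288508629652
top stripe [284.01886792 262.81132075] 159 56.98555932170961 yaw by pos -27.75301890594177 by axis -26.915251518174358
top pointer [263.04424779 305.10619469] 113 153.83909778656647 foot yaw -28.118967309779478
scene pointer [237.33333333 192.42592593] 108 154.85337615129086 foot yaw -45.066013598609274
scene stripe [237.33333333 192.42592593] 108 58.67318644523303 yaw by pos -28.92127046073299 by axis -30.256091499168093
scene pointer [217.08695652 196.13043478] 23 162.46549834434865 foot yaw -27.765630851818884
```

View pics/s4.png

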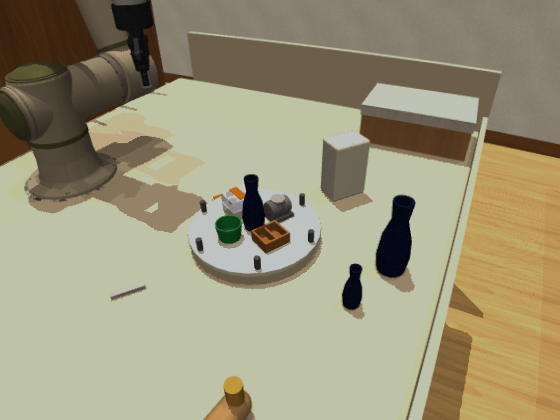

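The scene view shows the box at about (237,195) behind the pointer at (217,196), the vase standing and the hand clear. The platter is at about −27° to −27.8° and the foot at about −27.5° to −28.1°, so they agree to about 1°. I'll hand it in.

```bash
python3 -c "
from bench import *
print(get_obs()['clock']); print(close_job())"
```

```text
12.075
the job is handed in; nothing more can be done
None
```

The ring box now faces front behind the orange pointer, and I handed the job in at 12.1 s of the 45 s allowed. I pushed one rim stud with the shut fingertips through about 155° clockwise. I stopped to look near the end, pushed the last few degrees gently, then backed off and lifted clear.

- **Alignment:** in the top view the platter yaw is about −26.9° from the studs and stripe axis, and −27.8° from the box position. The foot yaw is −27.5° to −28.1°, so the two agree to about 1°.
- **Disagreement:** the scene camera's stripe reading was coarser, at −29° to −30°. I gave it less weight because the view is oblique and the colour mask there was rough.
- **Everything else:** in the pictures the vase is standing in the middle, and the freshener and tie bar look unmoved. The force readings after each move stayed around 3 N or less. I took no separate reading to confirm the platter was at rest.

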